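# Roll the gauge's thumb wheel until the jaw pointer meets the mark

### The arm

A 6-joint arm with a two-finger parallel gripper is mounted at the origin on a cart in front of the work surface, level with it; the furniture and walls round the work are solid. World frame = base frame: x ahead of the robot, y to its left, z up, the work surface at z = 0. Lengths are in m, angles in rad, forces in N, time in s.
With the tool pointing down it reaches from about 0.35 to 0.875 m from the base axis. Payload 4.2 kg.
Tool frame: the origin (TCP) lies midway between the tips of the shut fingers; the grasp point (between the pads) lies 19 mm behind it (manip.grasp_offset is the x of the grasp point in the tool frame, in m); x points along the fingers, y is the direction in which the jaws open and shut, and the axes are right-handed (so a half turn about x gives the same grasp; the last joint's range is limited). The gripper opens to 85 mm and grips with 20 to 120 N. Pads are 22 mm wide; open, the fingers measure 114 mm over their backs; the gripper's body (76 mm by 85 mm) begins 54 mm behind the grasp point. The pads swing forward as they close: fully open they stand 13 mm farther back than shut.
Start: joints at [-0.842, 0.385, 0.008, 0, -1.194, -0.259], TCP at [0.283, -0.557, 0.231] pointing down, gripper open.
Joint ranges: [-3.14, 3.14], [-1.21, 2.06], [-1.07, 1.41], [-3.16, 2.05], [-2.99, -0.16], [-3.1, 3.1]. Speed limits (rad/s): [2.79, 2.79, 3.14, 3.14, 3.14, 3.14].

### API

Orientations are given as a unit quaternion [x, y, z, w].
In Python, from station import manip gives the robot as it stands.
- The arm moves only by the tool step_arm, never from a script. Its argument "rows" is a list of rows, each a list of 7 numbers: the shift along the tool's x, y, z in m, then the turn, a rotation vector about the tool's x, y, z in degrees, then the opening, from 0 (shut) to 1 (fully open). A call has 1 to 12 rows; each row shifts and turns the commanded pose from where the row before left it, along the tool's axes as they then stand; what a row does not reach is not made up. A row lasts 1/8 s, in which the tool goes at most 62.5 mm and 10.7 degrees, less where a joint would pass 70% of its speed; a pose out of reach is approached as far as the arm can. A call is refused whole if a number of a shift passes 0.0625 or a number of a turn 10.7, either way. A call with a gripper value outside its range is refused whole. The fingers move at their own pace and stop on an object; the grip force is fixed at half the most. Time passes only in rows, so rows that do not move let the fingers close. It gives the time, the measured TCP pose, the force and the opening at its end, in the units of the state.
- manip.state(): the state, without advancing time (a new reading comes with each control period).
- manip.snapshot(name): name is "side" or "top" or "wrist"; returns a dict with "frame" (400x640x3 uint8, red, green, blue), "camera_matrix" (3x3 intrinsics, pixels), "dist" ([k1, k2, p1, p2, k3] as OpenCV has them; the pictures are not rectified), "view" (4x4, takes a point from world to camera coordinates); the wrist camera has in their place "hand_eye" (4x4, takes a point from camera to tool coordinates, whose origin is the TCP and whose axes are the tool frame's). Camera axes: x right, y down, z forward; pixel columns grow to the right and rows downward; lengths in m; the calibration is good to about 2 mm. A picture is of the moment at which its call begins: read the wrist's pose just before it. There is no depth.
- manip.finish_job(): hands the job in, once; it reports no verdict.
The state is a dict: "time": time; "joint_pos": joint angles; "qd": joint speeds; "tau": joint torques, N m; "tool_pos": TCP position; "ee_rot": TCP orientation; "force": force on the tool from outside, world axes, zero at the start; "ft_torque": the same for the moment, N m; "finger_gap": opening from 0.0 (shut) to 1.0 (fully open).
Only numpy, scipy, OpenCV 4.12 (cv2) and the standard library are available. Lean on these libraries where they do the work, as an engineer would, in place of code of your own. Each camera call takes 0.05 s, during which the arm holds its last target. There are 200 camera calls.

### The job

Set the green bench gauge: with a fingertip pressed on top of its knurled wheel, roll the wheel, in as many strokes as it takes, until the gap between the jaws has closed so far that the black pointer of the blue jaw stands over the red mark on the scale. Do it by the wheel alone, without pushing the blue jaw or the red mark, leave the loose locks and the steel stop beside the gauge where they lie, and take the hand away at the end.

Things in the scene. Friction and masses are not known exactly. Their poses are not given: they have to be found in the camera images.
- gauge: Bench gauge for lock cylinders. This is its dark base plate, 96x228x6 mm, fixed to the worktop. Origin: on the worktop, right below the wheel's axle. Its y axis runs along the gauge from the wheel to the fixed jaw; its x axis is along the wheel's axle; z up. The plate reaches from y = -76 to +152 mm.
- head: Head on four short springs over the base: green housing 50x96 mm, top 56 mm above the worktop; a knurled wheel (radius 32, 24 mm wide, axle along x) stands 22 mm out of it; green fixed jaw at +y end, white scale at -x side. Origin 12 mm above the worktop under the axle, axes as the gauge's. Pressed, it sinks up to 6 mm (3 N at first, 0.9 N more per mm), then a hard stop; it rises when let go.
- wheel_top (a point): Topmost point of the knurled wheel's rim, mid-width, 78 mm above the worktop; it does not turn with the wheel but sinks with the head. Dragging a fingertip that presses here along the gauge's +y rolls the wheel by friction and closes the gap; along -y opens it.
- wheel (a joint): Angle of the knurled wheel, rad: 0 at the start (gap fully open, 52 mm), stop at 5. Grows as the wheel's top rolls along the gauge's +y; each rad (32 mm of rim) moves the blue jaw 8 mm along +y. The wheel stays where it is left (friction 0.04 N m).
- jaw: Blue sliding jaw, 46x12x22 mm with a steel face, geared to the wheel; its top is 54 mm above the worktop. Origin: middle of its underside, 32 mm above the worktop, at 55 mm along the gauge's y when fully open. Not to be pushed by hand.
- pointer (a point): Black pointer line (1.8 mm wide) on the -x side of the blue jaw, lying just over the white scale and, when set, over the red mark; point near its free end.
- marker_clip: The red gauge mark, a red clip 15x6x2 mm (6 mm along the gauge's y) on the white scale, 26 mm above the worktop. Origin: middle of its underside; axes as the gauge's. It lies 14 to 34 mm along +y from the pointer at the start. The pointer stands over the mark when both have the same position along the gauge's y axis.
- cylinder_a: Loose silver lock cylinder, 70x31x17 mm, lying beside the gauge; origin at the centre of its underside. To be left alone.
- cylinder_b: Loose brass lock cylinder, 70x31x17 mm, lying beside the gauge; origin at the centre of its underside. To be left alone.
- padlock_brass: Loose brass padlock, 76x48x15 mm, lying beside the gauge; origin at the centre of its underside. To be left alone.
- tip_stop: Loose small steel stop with a red thumb screw, 15x44x20 mm, lying beside the gauge; origin at the centre of its underside. To be left alone.
Not all that is in view belongs to the job. There is more than one size of the gauge; the job needs the largest.

How it is judged:
On the way, in this order (a step that is already met when the one before it is completed fails the run):
1. the fingertips roll the wheel: they press on top of it, not pinching it, while it turns in the closing direction (contact force between the fingers and head above 0.5 N and velocity of joint wheel above 0.05 rad/s and z of the grasp point in the frame of head above 0.067 m), for 0.1 s.
2. the pointer stands over the red mark (y of pointer in the frame of marker_clip between -0.003 and 0.003 m), for 0.2 s.
At the end, for the whole second after the job is handed in: The pointer is within 3 mm of the middle of the 6 mm wide red mark, the wheel is at rest, the mark has not been shifted (2 mm), and each loose thing lies within 10 mm of where it was (all of step 2 and velocity of joint wheel between -0.05 and 0.05 rad/s and distance of marker_clip from where it was at the start of the episode below 0.002 m and distance of each of cylinder_a, cylinder_b, padlock_brass, tip_stop from where it was at the start of the episode below 0.01 m); the robot touches nothing.
It fails at once if the blue jaw is pushed directly (more than 1.5 N) (contact force between any of the fingers, the arm and jaw above 1.5 N).
It fails at once if the red mark is pushed directly (more than 1.5 N) (contact force between any of the fingers, the arm and marker_clip above 1.5 N).
It fails at once if a loose lock or the steel stop is moved by more than 10 mm or lifted (distance of any of cylinder_a, cylinder_b, padlock_brass, tip_stop from where it was at the start of the episode above 0.01 m or height (world z) of any of cylinder_a, cylinder_b, padlock_brass, tip_stop above 0.008 m).
It also fails if it takes over 58 s, if anything falls off the work surface, if the arm or the gripper's body presses on something with over 40 N, if the wrist force passes 120 N, or if a joint passes its speed limit or range.

## Working session

There is one attempt and no reset: what is moved stays moved. The work goes in short steps, Python scripts to look and compute and a tool call to move; the robot and the scene stay as the last step left them, time stands still between calls to the robot, and variables do not carry over. Pictures are saved under pics/ and viewed, about 8 in all and at most 12, crops included, and the job is handed in when it is done.

Besides the shell and the picture viewer there is one more tool, called after "Request:" as name(argument=value, ...) on one line, values as JSON. step_arm: Moves the arm, as the interface text tells. Its arguments: {"type":"object","properties":{"rows":{"type":"array","items":{"type":"array","items":{"type":"number"}}}},"required":["rows"]}

```bash
mkdir -p pics
cat > h.py <<'E'
import numpy as np, cv2
from scipy.spatial.transform import Rotation as R
from station import manip
def snap(n,f):
    s=manip.state(); d=manip.snapshot(n); np.save('pics/'+f+'.npy',{'s':s,'d':d},allow_pickle=True)
    cv2.imwrite('pics/'+f+'.png',d['frame'][:,:,::-1]); return s,d
def load(f):
    o=np.load('pics/'+f+'.npy',allow_pickle=True).item(); return o['s'],o['d']
def cam(s,d):
    if 'view' in d: T=np.linalg.inv(np.array(d['view']))
    else:
        T=np.eye(4);T[:3,:3]=R.from_quat(s['ee_rot']).as_matrix();T[:3,3]=s['tool_pos'];T=T@np.array(d['hand_eye'])
    return T
def ray(s,d,px,z):
    T=cam(s,d); p=cv2.undistortPoints(np.array([[px]],float),np.array(d['camera_matrix']),np.array(d['dist'],float))[0,0]
    v=T[:3,:3]@np.array([p[0],p[1],1]); return T[:3,3]+v*(z-T[2,3])/v[2]
def proj(s,d,P):
    T=np.linalg.inv(cam(s,d)); return cv2.projectPoints(np.array([P],float).reshape(-1,1,3),cv2.Rodrigues(T[:3,:3])[0],T[:3,3],np.array(d['camera_matrix']),np.array(d['dist'],float))[0][:,0]
E
python3 - <<'E'
from h import *
s,d=snap('top','t0'); print(s, cam(s,d)[:3,3])
s,d=snap('side','s0'); print(cam(s,d)[:3,3], manip.grasp_offset)
E
```

```text
{'time': 0.0, 'joint_pos': array([-8.42377895e-01,  3.85571710e-01,  6.60579221e-03, -5.08888832e-04,
       -1.19402731e+00, -2.58625320e-01]), 'qd': array([-0.00049021, -0.00054625,  0.00071404, -0.00076661,  0.00023983,
        0.00311183]), 'tau': array([ 4.17327033e-05, -3.92293775e+01,  1.88397807e+01,  4.18609321e+00,
       -4.60784388e-03,  5.30092706e-06]), 'tool_pos': array([ 0.28269572, -0.55673734,  0.23020315]), 'ee_rot': array([-0.1637458 ,  0.68792421,  0.16527231,  0.68748284]), 'force': array([-0.65537026, -0.06130993, -0.01191953]), 'ft_torque': array([ 0.02292059, -0.04637608, -0.02568543]), 'finger_gap': 1.0004021782543961} [ 0.45805709 -0.07862507  0.92366893]
[0.48319449 0.73641307 0.52617624] -0.0187
```

View pics/t0.png

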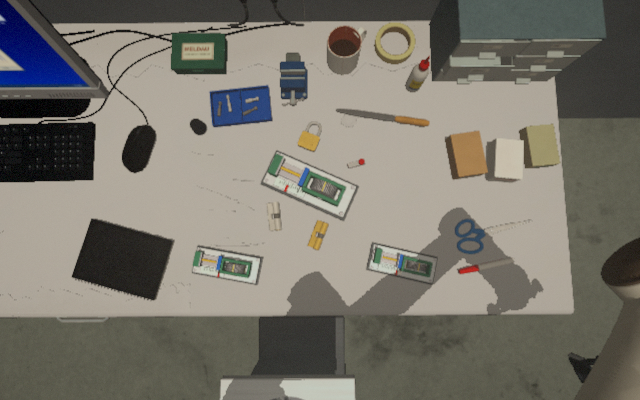

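View pics/s0.png

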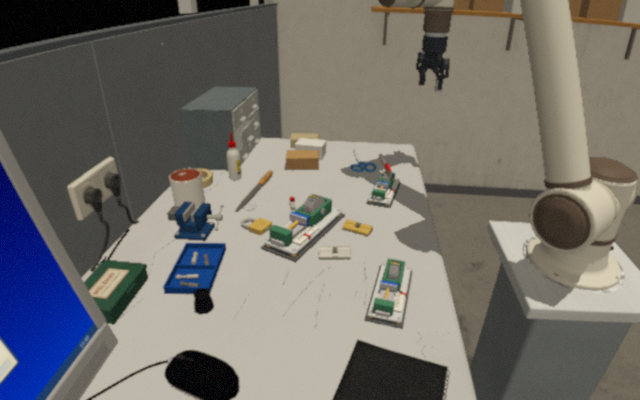

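The largest gauge is the middle one, at top pixel (310,184). Its wheel is near (325,188) and the fixed jaw is at the upper-left end. I'll enlarge that part.

Run:
```python
from h import *
s,d=load('t0'); im=d['frame'][:,:,::-1]
cv2.imwrite('pics/t0c.png',cv2.resize(im[140:230,250:370],None,fx=6.5,fy=6.5,interpolation=cv2.INTER_CUBIC))
```

```text
(no output)
```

View pics/t0c.png

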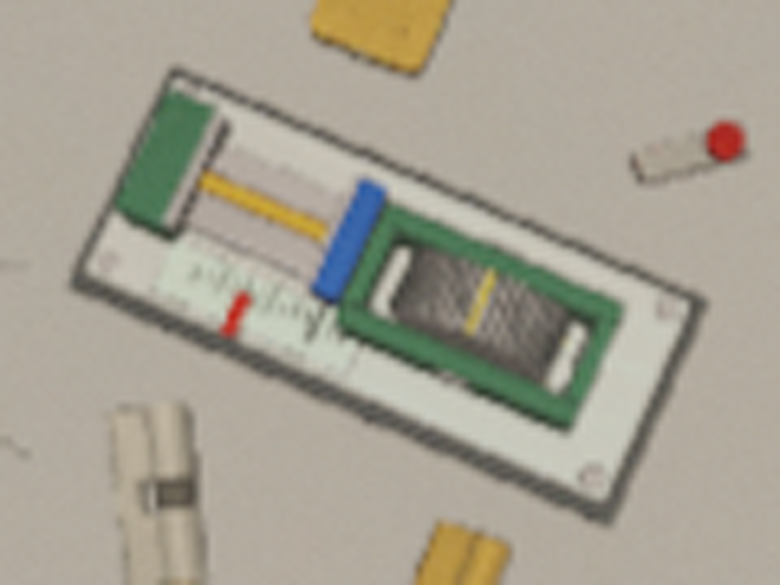

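The crop shows the wheel with a yellow line at (482,300), the pointer at about (318,322), the red mark at (237,315), and the fixed jaw at upper left.

Run:
```python
from h import *
s,d=load('t0'); P=lambda u,v,z: ray(s,d,(250+(u+.5)/6.5-.5,140+(v+.5)/6.5-.5),z)
c=[P(*q,.012) for q in [(172,70),(705,298),(608,505),(75,275)]]
yv=c[0]-c[1]+c[3]-c[2]; yv/=np.linalg.norm(yv); xv=np.cross(yv,[0,0,1])
print('dims',np.linalg.norm(c[0]-c[1]),np.linalg.norm(c[0]-c[3]),yv,np.degrees(np.arctan2(yv[1],yv[0])))
w=P(482,300,.078); print('wheel',w)
h=[P(*q,.056) for q in[(387,205),(622,305),(570,430),(340,330)]]; hc=np.mean(h,0); print('house',hc,(w-hc)@yv,(w-hc)@xv, 'plate ctr-38', np.mean(c,0)-.038*yv)
for n,q in dict(ptr=(318,322,.028),mark=(237,315,.028)).items():
  p=P(*q)-hc; print(n,p@xv,p@yv)
for n,q in dict(cylb=(470,530,.017),stop=(640,165,.02),padl=(420,75,.015),cyla=(150,405,.017)).items(): 
  p=P(*q)-hc; print(n,p@xv,p@yv)
q=s['ee_rot'];print(R.from_quat(q).as_matrix())
```

```text
dims 0.22277035997084008 0.08775971492735327 [0.40537276 0.91415148 0.        ] 66.08551174813626
wheel [ 0.59772042 -0.09048514  0.078     ]
house [ 0.59506014 -0.08984376  0.056     ] 0.000492083850835796 0.002691896020039952 plate ctr-38 [ 0.59895245 -0.09062946  0.012     ]
ptr -0.02155585275913738 0.05611149115947091
mark -0.031212842221365045 0.08496682790944107
cylb -0.06958103518068554 -0.026744942806474582
stop 0.08337161929676404 -0.030786176247363985
padl 0.08331909345485618 0.060477941960318846
cyla -0.07441235607101716 0.10263429038474998
[[-1.10931654e-03 -4.52533159e-01  8.91746887e-01]
 [ 1.95435893e-03  8.91744751e-01  4.52534506e-01]
 [-9.99997475e-01  2.24479750e-03 -1.04814983e-04]]
```

Request:
step_arm(rows=[[0,0.0274,0.0491,0,0,0,0],[0,0.0274,0.0491,0,0,0,0],[0,0.0274,0.0491,0,0,0,0],[0,0.0274,0.0491,0,0,0,0],[0,0.0274,0.0491,0,0,0,0],[0,0.0274,0.0491,0,0,0,0],[0,0.0274,0.0491,0,0,0,0],[0,0.0274,0.0491,0,0,0,0],[0,0.0274,0.0491,0,0,0,0],[0,0.0274,0.0491,0,0,0,0]])

```text
time: 1.35
tool_pos: [0.5972, -0.0889, 0.2309]
ee_rot: [-0.165, 0.688, 0.165, 0.687]
force: [0.4, 0.1, 0.0]
finger_gap: -0.005
```

Request:
step_arm(rows=[[0,0,0,-9.8,0,0,0],[0,0,0,-9.8,0,0,0],[0,0,0,-9.8,0,0,0],[0,0,0,-9.8,0,0,0],[0,0,0,0,0,0,0],[0,0,0,0,0,0,0]])

```text
time: 2.1
tool_pos: [0.5965, -0.0906, 0.231]
ee_rot: [-0.385, 0.593, 0.385, 0.593]
force: [0.3, -0.3, 0.0]
finger_gap: -0.001
```

Run:
```python
from h import *
s,d=snap('wrist','w0'); print(s['tool_pos'],R.from_quat(s['ee_rot']).as_matrix(),s['finger_gap'],s['force'],s['time'])
```

```text
[ 0.59654108 -0.09064444  0.23101074] [[-6.36763811e-04 -9.13370364e-01  4.07129183e-01]
 [ 7.44487487e-05  4.07129222e-01  9.13370566e-01]
 [-9.99999794e-01  6.11911581e-04 -1.91245874e-04]] -0.0014645147715803772 [ 0.32030301 -0.27685502  0.02554142] 2.1
```

View pics/w0.png

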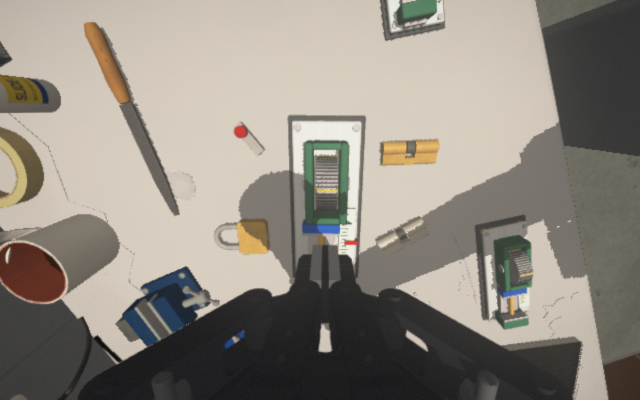

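Wrist view: the gauge is aligned with the image (+y is down), the wheel is at about (327,185), the blue jaw at (321,229) and the red mark at (351,243). I'll enlarge it.

Run:
```python
from h import *
s,d=load('w0'); im=d['frame'][:,:,::-1]
cv2.imwrite('pics/w0c.png',cv2.resize(im[110:265,280:380],None,fx=3.8*1,fy=3.8,interpolation=cv2.INTER_CUBIC))
```

```text
(no output)
```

View pics/w0c.png

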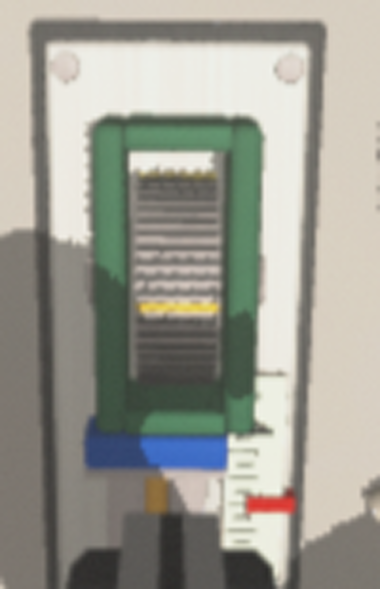

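Run:
```python
from h import *
s,d=load('w0'); P=lambda u,v,z: ray(s,d,(280+(u+.5)/3.8-.5,110+(v+.5)/3.8-.5),z)
t=s['tool_pos']; M=R.from_quat(s['ee_rot']).as_matrix(); f=lambda p:(np.round((M.T@(p-t))*1e3,1))
print('house', [f(P(*q,.056)) for q in [(95,118),(260,118),(255,430),(97,432)]])
print('wheel line',f(P(178,309,.078)), 'mark',f(P(270,505,.028)),'ptr',f(P(255,432,.028)),'jaw far edge',f(P(155,468,.054)),'near jaw top edge', f(P(155,430,.054)))
a,b=P(150,309,.078),P(210,309,.078)
for q in [(45,22),(312,22),(297,580),(52,580)]: print(P(*q,.012))
```

```text
house [array([175. , -22.2, -49.1]), array([175. ,  24.8, -49.1]), array([175. ,  25.7,  46.2]), array([175. , -23.5,  46.9])]
wheel line [153.    1.5   1.3] mark [203.   33.9  85.1] ptr [203.   28.1  57.9] jaw far edge [177.   -5.5  59.9] near jaw top edge [177.   -5.4  47. ]
[ 0.60286848 -0.17537229  0.012     ]
[ 0.52569633 -0.14108293  0.012     ]
[0.60416732 0.04086057 0.012     ]
[0.68727667 0.00389056 0.012     ]
```

Request:
step_arm(rows=[[0.04,0.001,-0.016,0,0,0,0],[0.05,0,0,0,0,0,0],[0.04,0,0,0,0,0,0],[0.014,0,0,0,0,0,0],[0,0,0,0,0,0,0],[0.005,0,0,0,0,0,0],[0.004,0,0,0,0,0,0],[0,0,0,0,0,0,0],[0,0,0,0,0,0,0]])

```text
time: 3.28
tool_pos: [0.5896, -0.1049, 0.0788]
ee_rot: [-0.386, 0.592, 0.386, 0.593]
force: [0.2, 0.4, -0.1]
finger_gap: -0.004
```

Request:
step_arm(rows=[[0.0025,0,0,0,0,0,0],[0.0025,0,0,0,0,0,0],[0,0,0,0,0,0,0],[0,0,0.004,0,0,0,0],[0,0,0.004,0,0,0,0],[0,0,0.004,0,0,0,0],[0,0,0.004,0,0,0,0]])

```text
time: 4.15
tool_pos: [0.5962, -0.0907, 0.0743]
ee_rot: [-0.386, 0.592, 0.385, 0.593]
force: [-1.6, -2.1, 7.5]
finger_gap: 0.003
```

Request:
step_arm(rows=[[0,0,0.004,0,0,0,0],[0,0,0.004,0,0,0,0],[0,0,0.004,0,0,0,0],[0,0,0.004,0,0,0,0],[0,0,0,0,0,0,0]])

```text
time: 4.78
tool_pos: [0.6032, -0.0754, 0.0743]
ee_rot: [-0.386, 0.592, 0.385, 0.593]
force: [-0.7, 1.6, 5.7]
finger_gap: -0.0
```

Request:
step_arm(rows=[[-0.012,0,0,0,0,0,0],[0,0,-0.016,0,0,0,0],[0,0,-0.016,0,0,0,0],[0.007,0,0,0,0,0,0],[0.005,0,0,0,0,0,0],[0,0,0,0,0,0,0],[0,0,0.004,0,0,0,0],[0,0,0.004,0,0,0,0],[0,0,0.004,0,0,0,0],[0,0,0.004,0,0,0,0]])

```text
time: 6.02
tool_pos: [0.5959, -0.09, 0.0741]
ee_rot: [-0.386, 0.593, 0.386, 0.592]
force: [-2.4, -2.0, 6.4]
finger_gap: 0.001
```

Request:
step_arm(rows=[[0,0,0.004,0,0,0,0],[0,0,0.004,0,0,0,0],[0,0,0.004,0,0,0,0],[0,0,0.004,0,0,0,0],[0,0,0,0,0,0,0],[-0.012,0,0,0,0,0,0],[-0.06,0,-0.016,0,0,0,0],[-0.06,0,-0.016,0,0,0,0],[0,0,-0.03,0,0,0,0],[0,0,0,0,0,0,0],[0,0,0,0,0,0,0]])

```text
time: 7.4
tool_pos: [0.577, -0.132, 0.2048]
ee_rot: [-0.385, 0.593, 0.386, 0.592]
force: [-0.5, -0.2, 1.3]
finger_gap: -0.001
```

Run:
```python
from h import *
s,d=snap('wrist','w1'); print(s['tool_pos'],s['ee_rot'],s['time'])
v=proj(s,d,[.597+.4064*.07,-.0905+.9137*.07,.03])[0]; print(v)
u0,v0=280,int(v[1])-60; im=d['frame'][:,:,::-1]; print(u0,v0)
cv2.imwrite('pics/w1c.png',cv2.resize(im[v0:v0+100,u0:u0+110],None,fx=6,fy=6,interpolation=cv2.INTER_CUBIC))
```

```text
[ 0.57700441 -0.13204345  0.20480465] [-0.38543823  0.59288512  0.38595353  0.59242255] 7.4
[323.52303025 274.6977802 ]
280 214
```

View pics/w1c.png

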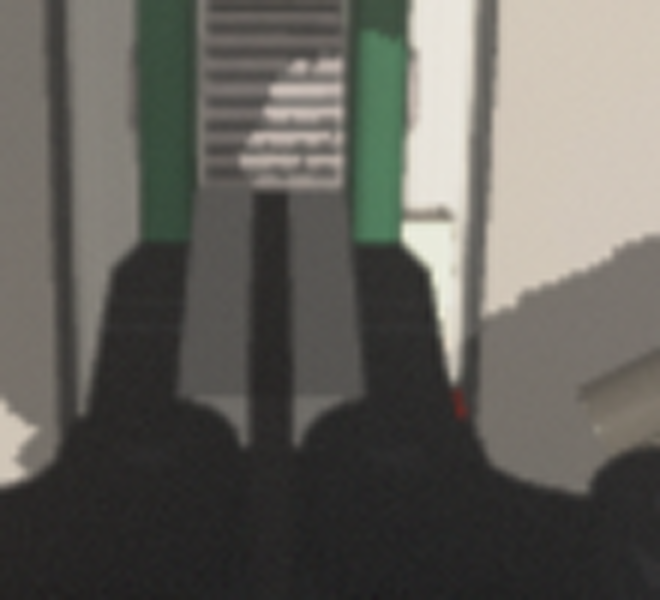

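The fingers hide the scale: only a sliver of the red mark shows, at (460,403) in the crop. I'll move along +y to clear the view.

Request:
step_arm(rows=[[0,0,0.045,0,0,0,0],[0,0,0.05,0,0,0,0],[0,0,0.045,0,0,0,0],[0,0,0,0,0,0,0],[0,0,0,0,0,0,0]])

```text
time: 8.07
tool_pos: [0.6336, -0.0037, 0.2044]
ee_rot: [-0.386, 0.593, 0.386, 0.592]
force: [-0.2, -1.0, 0.0]
finger_gap: 0.002
```

Run:
```python
from h import *
s,d=snap('wrist','w2'); print(s['tool_pos'],s['ee_rot'],s['time'])
v=proj(s,d,[.597+.4064*.07,-.0905+.9137*.07,.03])[0]; print(v)
u0,v0=280,max(0,int(v[1])-60); im=d['frame'][:,:,::-1]; print(u0,v0)
cv2.imwrite('pics/w2c.png',cv2.resize(im[v0:v0+100,u0:u0+110],None,fx=6,fy=6,interpolation=cv2.INTER_CUBIC))
```

```text
[ 0.6335896  -0.00373896  0.20436841] [-0.38585873  0.59303165  0.38630879  0.59177025] 8.075
[323.25575856 163.87956836]
280 103
```

View pics/w2c.png

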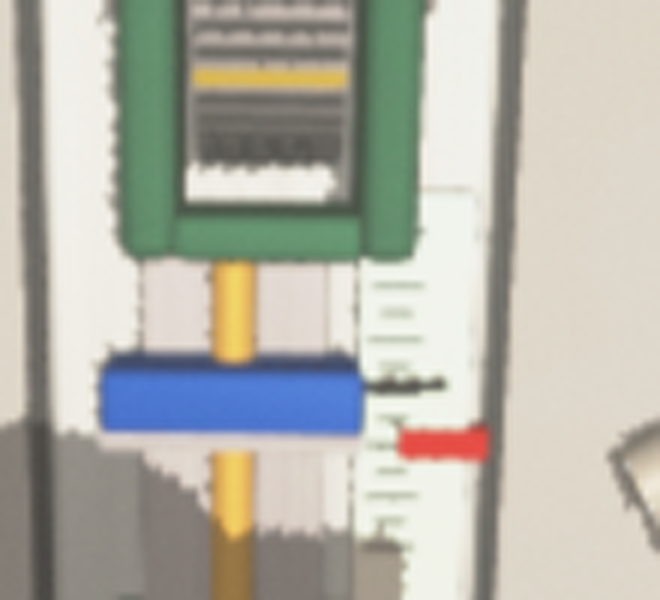

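Now it's clear: pointer at crop (420,384), red mark at (445,444).

Run:
```python
from h import *
s,d=load('w2'); P=lambda u,v,z: ray(s,d,(280+(u+.5)/6-.5,103+(v+.5)/6-.5),z)
M=R.from_quat(s['ee_rot']).as_matrix(); f=lambda p:np.round((M.T@(p-np.array([.597,-.0905,0])))*1e3,1)
print(f(P(445,444,.028)),f(P(420,384,.028)),f(P(420,384,.03)))
```

```text
[-28.   34.2  84.7] [-28.   29.2  73.3] [-30.   29.1  73. ]
```

Request:
step_arm(rows=[[0,0,-0.055,0,0,0,0],[0,0,-0.055,0,0,0,0],[0.04,-0.001,0,0,0,0,0],[0.05,0,0,0,0,0,0],[0.03,0,0,0,0,0,0],[0.006,0,0,0,0,0,0],[0.006,0,0,0,0,0,0],[0,0,0,0,0,0,0],[0,0,0.004,0,0,0,0],[0,0,0.004,0,0,0,0],[0,0,0.004,0,0,0,0],[0,0,0.004,0,0,0,0]])

```text
time: 9.62
tool_pos: [0.5974, -0.0901, 0.0749]
ee_rot: [-0.386, 0.592, 0.386, 0.593]
force: [-2.9, -0.7, 6.3]
finger_gap: -0.001
```

Request:
step_arm(rows=[[0,0,0.004,0,0,0,0],[0,0,0.004,0,0,0,0],[0,0,0.004,0,0,0,0],[0,0,0.004,0,0,0,0],[0,0,0,0,0,0,0],[-0.012,0,0,0,0,0,0],[0,0,-0.012,0,0,0,0],[0,0,-0.012,0,0,0,0],[0.007,0,0,0,0,0,0],[0.005,0,0,0,0,0,0],[0,0,0,0,0,0,0]])

```text
time: 11.0
tool_pos: [0.5934, -0.0986, 0.0736]
ee_rot: [-0.386, 0.593, 0.386, 0.592]
force: [-2.2, -1.4, 6.9]
finger_gap: -0.003
```

Request:
step_arm(rows=[[0,0,0.004,0,0,0,0],[0,0,0.004,0,0,0,0],[0,0,0.004,0,0,0,0],[0,0,0.002,0,0,0,0],[0,0,0,0,0,0,0],[0,0,0,0,0,0,0],[0,0,0,0,0,0,0]])

```text
time: 11.88
tool_pos: [0.5995, -0.0851, 0.074]
ee_rot: [-0.386, 0.592, 0.386, 0.593]
force: [-1.5, 0.3, 6.7]
finger_gap: -0.0
```

Request:
step_arm(rows=[[-0.012,0,0,0,0,0,0],[-0.06,0,0,0,0,0,0],[-0.06,0,0.03,0,0,0,0],[0,0,0.03,0,0,0,0],[0,0,0.028,0,0,0,0],[0,0,0,0,0,0,0],[0,0,0,0,0,0,0]])

```text
time: 12.75
tool_pos: [0.6333, -0.0066, 0.1998]
ee_rot: [-0.385, 0.594, 0.386, 0.592]
force: [-1.0, -0.8, -0.3]
finger_gap: -0.0
```

Run:
```python
from h import *
s,d=snap('wrist','w3'); print(s['tool_pos'],s['ee_rot'],s['time'])
v=proj(s,d,[.597+.4064*.07,-.0905+.9137*.07,.03])[0]; print(v)
u0,v0=280,max(0,int(v[1])-60); im=d['frame'][:,:,::-1]; print(u0,v0)
cv2.imwrite('pics/w3c.png',cv2.resize(im[v0:v0+100,u0:u0+110],None,fx=6,fy=6,interpolation=cv2.INTER_CUBIC))
```

```text
[ 0.63329228 -0.00657103  0.1998155 ] [-0.38541081  0.59357544  0.38619747  0.59158956] 12.75
[323.87430374 167.1474206 ]
280 107
```

View pics/w3c.png

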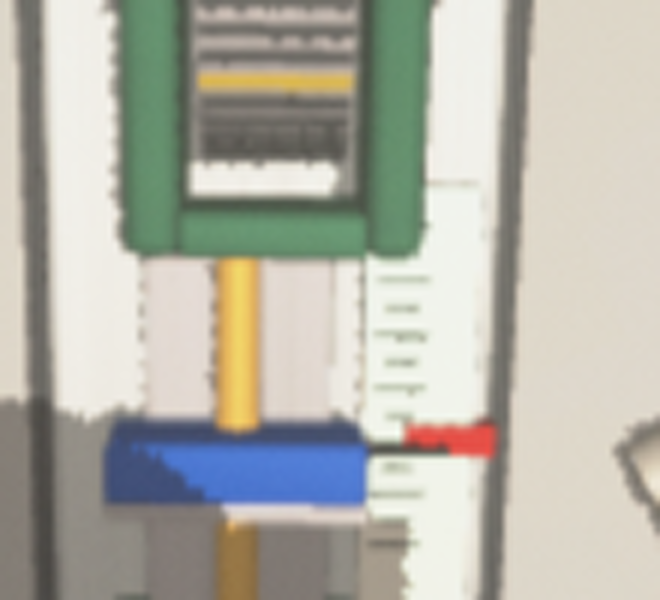

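The pointer (v≈449) is on the mark (425–456) but about 1.7 mm past its middle. I'll roll it back about 6 mm of rim.

Request:
step_arm(rows=[[0,0,-0.045,0,0,0,0],[0,0,-0.046,0,0,0,0],[0.04,-0.001,0,0,0,0,0],[0.05,0,0,0,0,0,0],[0.03,0,0,0,0,0,0],[0,0,0,0,0,0,0],[0.006,0,0,0,0,0,0],[0.006,0,0,0,0,0,0],[0,0,0,0,0,0,0],[0,0,-0.003,0,0,0,0],[0,0,-0.003,0,0,0,0],[0,0,0,0,0,0,0]])

```text
time: 14.3
tool_pos: [0.5968, -0.0955, 0.0724]
ee_rot: [-0.387, 0.591, 0.385, 0.594]
force: [-2.1, 1.0, 8.2]
finger_gap: 0.002
```

Request:
step_arm(rows=[[0,0,0,0,0,0,0],[0,0,0,0,0,0,0],[-0.012,0,0,0,0,0,0],[-0.06,0,0,0,0,0,0],[-0.06,0,0.037,0,0,0,0],[0,0,0.03,0,0,0,0],[0,0,0.03,0,0,0,0],[0,0,0,0,0,0,0],[0,0,0,0,0,0,0]])

```text
time: 15.42
tool_pos: [0.6328, -0.011, 0.1947]
ee_rot: [-0.386, 0.593, 0.386, 0.593]
force: [-0.1, -0.1, 0.2]
finger_gap: -0.0
```

Run:
```python
from h import *
s,d=snap('wrist','w4'); print(s['tool_pos'],s['force'],s['time'])
im=d['frame'][:,:,::-1]
a=cv2.resize(im[107:207,280:380],None,fx=5,fy=5,interpolation=cv2.INTER_CUBIC)
s,t=snap('top','t1'); b=cv2.resize(t['frame'][140:250,250:370,::-1],(300,275))
c=np.zeros((500,800,3),np.uint8);c[:,:500]=a;c[:275,500:]=b
cv2.imwrite('pics/w4c.png',c)
a0=load('t0')[1]['frame'].astype(int); print('changed', [(n,int((abs(a0-t['frame'])[y-12:y+12,x-12:x+12].max(2)>50).sum())) for n,x,y in [('cyla',274,216),('cylb',318,235),('padl',311,137),('stop',356,163)]])
```

```text
[ 0.63284543 -0.0110333   0.19474956] [-0.12465301 -0.13251149  0.2215561 ] 15.425
changed [('cyla', 0), ('cylb', 0), ('padl', 76), ('stop', 0)]
```

View pics/w4c.png

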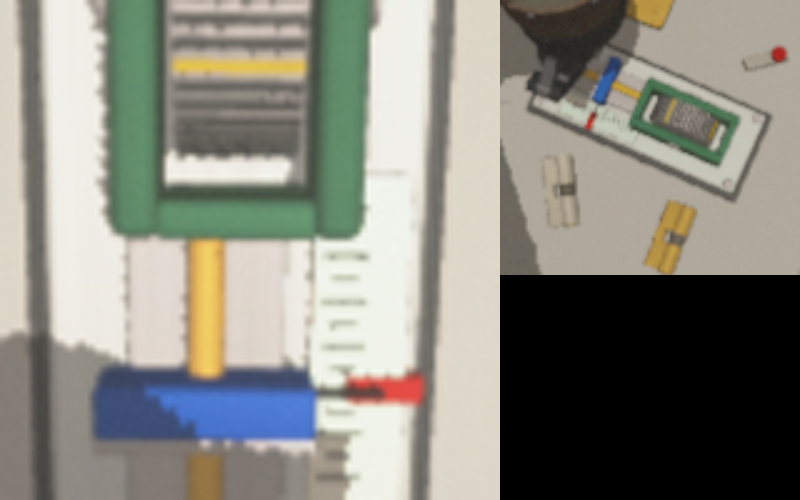

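The pointer (v≈393) is inside the mark (375–402, middle about 389), roughly 1 mm off centre. The hand is clear, so I'll hand in.

```bash
python3 -c "
from station import manip
print(manip.finish_job())"
```

```text
the job is handed in; nothing more can be done
None
```

I set the green gauge by rolling its wheel with the shut fingertips, and the job is handed in. It took four closing strokes, then a roll back of about 6 mm of rim, because the pointer had ended about 1.7 mm past the middle of the mark.

- **Pointer:** the last wrist picture shows it over the red mark, about 1 mm past its middle; the limit is 3 mm.
- **Hand:** it is shut and clear of everything, about 12 cm above the wheel. The force reading is near zero.
- **Loose things:** both lock cylinders and the steel stop look unchanged from the first top picture. The arm hid part of the padlock in that view, so its spot showed differing pixels. I could not confirm its position there, but the arm never came near it.
- **Time:** about 15.5 s of the 58 s allowed. The hand-in gave no verdict.

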